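# Vent the vacuum pot and crack its lid

## Task

Turn the selector knob on the vacuum pot's valve to the ring mark (vent), with the lid still shut. Then take the lid by its bar handle, break it free of its sticky seal without letting it fly up, and hold it level over the pot with about 3 to 4 cm of gap between lid and rim. Finish while still holding the lid there; leave the things lying round the pot where they are.

Things in the scene. Friction and masses are not known exactly. Their poses are not given: they have to be found in the camera images.
- vacuum_pot: The fixed unit: round aluminium pot (184 mm over its rim, 98 mm high) with a loose steel lid; to its right a valve block with a round black dial plate (92 mm wide, top 74 mm above the bench). Origin on the bench; x to the unit's back, y to its left, z up. Pot centre at x 0, y 70 mm; dial centre at x -20, y -125 mm. Stands mid-bench, turned up to 15 degrees.
- selector_grip (a point): Point on the knob's upright axis, 98 mm above the bench, at the height to grip. The knob: a grey bar grip 46 mm long, 14 mm wide, top 108 mm above the bench, on a 44 mm disc (its top 82 mm up); a small nose and a white line on top mark the pointing end. The frame turns with the knob: bar along x, pointing end at -x.
- selector (a joint): Turn of the knob, rad, positive clockwise from above. Detents with white marks on the dial: -0.7 filled dot (pump), 0 radial line (shut; it points at the unit's front, -x), 0.7 ring (vent, front left). Starts near dot or line. About 0.2 N m passes a detent; within 0.3 rad of a mark it snaps there when let go. Stops at -0.85 and 0.85.
- lid: The loose lid (about 0.3 kg): 10 mm steel disc, 184 mm across, with a bar handle on top and a rubber plug (150 mm across, 24 mm deep) below that sits in the pot. Origin at the centre of the disc's underside, on the rim (98 mm above the bench) while shut; z up; y along the handle bar.
- spark_plug: Bystander: spark plug, 78 mm long, 24 mm thick, lying right of the valve.
- screwdriver: Bystander: screwdriver, 215 mm long, lying across in front of the pot.
- bolt: Bystander: hex bolt, 48 mm long, lying in front of the valve.
- tape_roll: Bystander: roll of tape, 62 mm wide, 19 mm high, behind the pipe between pot and valve.
- paint_marker: Bystander: paint marker, 122 mm long, 17 mm thick, lying, left of the pot.
- lid_bar (a point): Middle of the lid's handle: a straight black round bar, 18 mm thick, 104 mm long between two upright steel posts, along the lid's y, over the lid's centre; 52 mm above the disc's underside (150 mm above the bench while shut), with 33 mm free between bar and disc.
- pot_rim (a point): Centre of the pot's mouth at the top of its rim, 98 mm above the bench. The seal in the rim grips the lid's plug: the pull at the handle (lid weight of about 3 N included) peaks at some 11 to 18 N, 3 to 6 mm up, then falls and is gone from 20 mm up.

How it is judged:
On the way, in this order (a step that is already met when the one before it is completed fails the run):
1. the knob stands at the ring mark (within 0.15 rad) with the lid still shut (value of joint selector between 0.55 and 0.85 rad and z of lid in the frame of vacuum_pot below 0.101 m), for 0.2 s.
2. the lid is broken free (more than 20 mm up) in the fingers (z of lid in the frame of vacuum_pot above 0.118 m and contact force between the fingers and lid above 1 N), for 0.1 s.
At the end, for the whole second after the job is handed in: Through the last second the knob is at the ring mark (0.55 to 0.85 rad) and the lid hangs still in the fingers (more than 1 N on it), 25 to 50 mm above the rim, within 25 mm of the pot's centre, within 0.15 rad of level, touching nothing of the pot (value of joint selector between 0.55 and 0.85 rad and z of lid in the frame of vacuum_pot between 0.123 and 0.148 m and horizontal distance between lid and pot_rim below 0.025 m and angle between lid's own z axis and vertical below 0.15 rad and linear speed of lid below 0.02 m/s and contact force between the fingers and lid above 1 N and contact force between lid and vacuum_pot below 0.3 N); the arm keeps its last pose, push and grip.
It fails at once if the lid is pulled up (more than 8 mm) before the knob stands at the ring mark (z of lid in the frame of vacuum_pot above 0.106 m and value of joint selector below 0.5 rad).
It fails at once if the lid flies up (more than 80 mm above the rim) (z of lid in the frame of vacuum_pot above 0.178 m).
It fails at once if the bolt, the tape roll or the paint marker is moved by more than 30 mm (distance of any of bolt, tape_roll, paint_marker from where it was at the start of the episode above 0.03 m).
It also fails if it takes over 43 s, if anything falls off the work surface, if the arm or the gripper's body presses on something with over 40 N, if the wrist force passes 120 N, or if a joint passes its speed limit or range.

## Robot

A 6-joint arm with a two-finger parallel gripper is mounted at the origin on a cart in front of the work surface, level with it; the furniture and walls round the work are solid. World frame = base frame: x ahead of the robot, y to its left, z up, the work surface at z = 0. Lengths are in m, angles in rad, forces in N, time in s.
With the tool pointing down it reaches from about 0.3 to 1 m from the base axis. Payload 5.1 kg.
Tool frame: the origin (TCP) lies at the centre of the arm's flange, where the gripper is bolted on; the fingertips stand 190 mm ahead of it and the grasp point (between the pads) lies robot.grip_depth ahead of it (robot.grip_depth is the distance from the TCP to the grasp point, in m); z points along the fingers, y is the line along which they close (so a half turn about z gives the same grasp; the last joint's range is limited). The gripper opens to 95 mm and grips with 3 to 60 N. Pads are 20 mm wide; open, the fingers measure 119 mm over their backs; the gripper's body (75 mm by 180 mm) begins 59 mm behind the grasp point.
Start: joints at [1.066, 0.124, 1.65, -0, 1.367, -0.083], TCP at [0.266, 0.593, 0.405] pointing down, gripper open.
Joint ranges: [-2.61, 2.61], [-1.02, 2.33], [0.03, 2.71], [-1.35, 4.49], [0.32, 2.68], [-2.91, 2.91]. Speed limits (rad/s): [2.57, 2.57, 3.14, 3.14, 3.14, 3.14].

## Interface

Orientations are given as a rotation vector (axis times angle).
In Python, from plant import robot gives the robot as it stands.
- The arm moves only by the tool send_rows, never from a script. Its argument "commands" is a list of rows, each an object of numbers: "rx", "ry", "rz": the turn, a rotation vector about the tool's x, y, z in rad; "dx", "dy", "dz": the shift along the tool's x, y, z in m; "jaw": the gripper's target within -1 to 1 (shut at 1, half-way at 0, fully open at -1). In form: [{"rx": .., "ry": .., "rz": .., "dx": .., "dy": .., "dz": .., "jaw": ..}, ...]. A call has 1 to 10 rows; each row is the pose to reach, as a shift and turn from the pose commanded when the call began, along the tool's axes at that moment; what a row does not reach only later rows make up. A row lasts 1/12 s, in which the tool goes at most 41.7 mm and 7.16 degrees, less where a joint would pass 70% of its speed; a pose out of reach is approached as far as the arm can. A call with a gripper value outside its range is refused whole. The fingers move at their own pace and stop on an object; the grip force is fixed at half the most. Time passes only in rows, so rows that repeat a pose let the fingers close. It gives the time, the measured TCP pose, the force, the opening and the grip force at its end, in the units of the state.
- robot.state(): the state, without advancing time (a new reading comes with each control period).
- robot.camera(name): name is "scene" or "top" or "wrist"; returns (picture, depth): 400x640x3 uint8, red, green, blue; 400x640 float32, m along the optical axis (not along the pixel's ray), 0 where there is no reading.
- robot.camera_params(name): a dict with "fx", "fy", "cx", "cy" (pixels), "R" (3x3) and "t" (3): a world point X has camera coordinates R X + t. Camera axes: x right, y down, z forward; pixel columns grow to the right and rows downward; lengths in m; the calibration is good to about 2 mm. The wrist camera is an equidistant fisheye: a pixel r from the principal point sees the ray r / f radians off the axis. A picture is of the moment at which its call begins: read the wrist's pose just before it. camera_params takes no time and is no camera call; for the wrist camera it gives the pose at the moment of the call.
- robot.hand_in(): hands the job in; it is judged then, once.
The state is a dict: "clock": time; "qpos": joint angles; "qd": joint speeds; "joint_efforts": joint torques, N m; "tcp_pos": TCP position; "tcp_rot": TCP orientation; "ft_force": force on the tool from outside, world axes, zero at the start; "torque": the same for the moment, N m; "opening": opening from 0.0 (shut) to 1.0 (fully open); "gripper_force": force on a finger pad.
Only numpy, scipy, OpenCV 4.12 (cv2) and the standard library are available. Lean on these libraries where they do the work, as an engineer would, in place of code of your own. Each camera call takes 0.05 s, during which the arm holds its last target. There are 200 camera calls.

## Working session

There is one attempt and no reset: what is moved stays moved. The work goes in short steps, Python scripts to look and compute and a tool call to move; the robot and the scene stay as the last step left them, time stands still between calls to the robot, and variables do not carry over. Pictures are saved under pics/ and viewed, at most 10 in all, crops included, and the job is handed in when it is done.

Besides the shell and the picture viewer there is one more tool, called by a JSON object that holds its "fn" and its "kwargs", one argument or row to a line. send_rows: Moves the arm, as the interface text tells. Its arguments: {"type":"object","properties":{"commands":{"type":"array"}},"required":["commands"]}

```bash
ls; mkdir -p pics
python3 - <<'E'
from plant import robot
import cv2,numpy as np
print(robot.grip_depth, robot.state())
for n in ("scene","top"):
    p,d=robot.camera(n); cv2.imwrite(f"pics/{n}0.png",p[...,::-1]); np.savez(f"{n}0.npz",p=p,d=d,**robot.camera_params(n))
    print(n,robot.camera_params(n))
E
```

```text
pics
0.1713 {'clock': 0.0, 'qpos': array([ 1.06641048e+00,  1.24455273e-01,  1.65165013e+00, -2.39481379e-05,
        1.36749432e+00, -8.25744361e-02]), 'qd': array([ 1.01059593e-03, -1.04408260e-03, -8.76329423e-05,  9.67815602e-04,
       -6.12567646e-04,  2.69711506e-04]), 'joint_efforts': array([-3.97335034e-04, -4.17605603e+01, -3.59930813e+01,  7.75081222e-02,
        4.91823640e-02, -1.54484410e-04]), 'tcp_pos': array([0.26601005, 0.59279883, 0.40353302]), 'tcp_rot': array([-6.57554048e-01, -3.07143470e+00,  3.02801687e-03]), 'ft_force': array([0.42154972, 0.5794353 , 0.02874634]), 'torque': array([ 0.03087845, -0.0236903 ,  0.01794242]), 'gripper_force': 0.0, 'opening': 0.9973029006961435}
scene {'fx': 497.93778599361127, 'fy': 497.93778599361127, 'cx': 325.92367357595407, 'cy': 203.55913155376908, 'R': array([[ 0.82696631, -0.562033  ,  0.01567255],
       [-0.363385  , -0.55553398, -0.74788592],
       [ 0.4290432 ,  0.61278129, -0.66364224]]), 't': array([-0.38236536,  0.3279386 ,  0.8473662 ])}
top {'fx': 499.64392248738017, 'fy': 499.64392248738017, 'cx': 316.91396531150156, 'cy': 195.51450729044342, 'R': array([[ 0.02608031, -0.99904521,  0.03504979],
       [-0.99015192, -0.03064063, -0.13660281],
       [ 0.13754633, -0.03114197, -0.99000565]]), 't': array([0.04844493, 0.53251242, 1.11990862])}
```

View pics/top0.png

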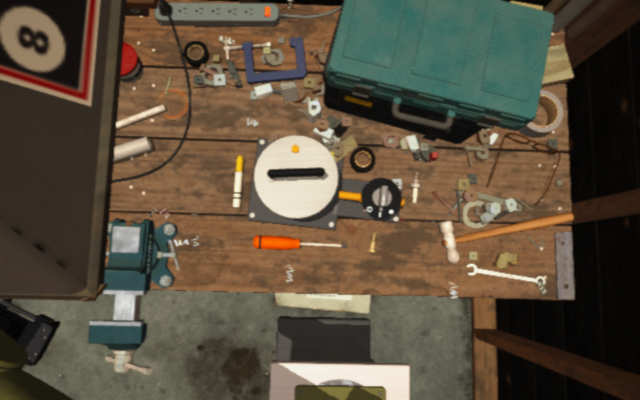

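View pics/scene0.png

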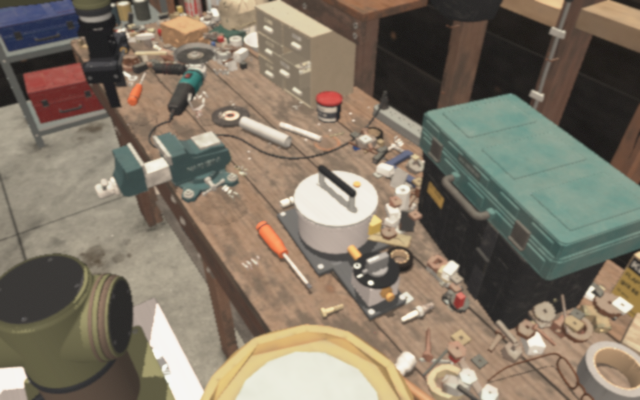

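The top view shows the lid disc centred near (297,177), its bar from (269,174) to (325,173), and the black dial near (382,199). Next I'll measure these from depth and zoom in on the dial.

```bash
cat > h.py <<'E'
import numpy as np
def cloud(f):
    z=np.load(f); d=z['d']; v,u=np.mgrid[:400,:640]
    c=np.stack([(u-z['cx'])/z['fx']*d,(v-z['cy'])/z['fy']*d,d],-1)
    return z['p'].astype(int),(c-z['t'])@z['R'],d>0   # R^T(c-t)
E
python3 - <<'E'
from h import *
import cv2
from plant import robot
p,X,ok=cloud("top0.npz")
reg=np.zeros((400,640),bool); reg[125:230,240:420]=1
def circ(m,name):
    cs,_=cv2.findContours(m.astype('uint8'),0,1); c=max(cs,key=cv2.contourArea)
    pts=X[...,:2][c[:,0,1],c[:,0,0]].astype('float32')
    print(name,m.sum(),cv2.minEnclosingCircle(pts),cv2.fitEllipse(pts*1000), np.median(X[...,2][m]))
Z=X[...,2]
circ(ok&reg&(Z>.1)&(Z<.175),"lid")
m=ok&reg&(np.mgrid[:400,:640][1]>345)&(Z>.066)&(Z<.12); circ(m,"dial")
bar=ok&reg&(Z>.135)&(Z<.175); q=X[bar]; print("bar",bar.sum(),q.mean(0)); 
r=cv2.minAreaRect((q[:,:2]*1000).astype('float32'));print(r)
kn=m&(Z>.095); q=X[kn]; print("knob",kn.sum(),q.mean(0),cv2.minAreaRect((q[:,:2]*1000).astype('float32')))
im=p.astype('uint8')[165:235,335:425,::-1]; cv2.imwrite("pics/dial.png",cv2.resize(im,None,fx=8,fy=8,interpolation=2))
E
```

```text
lid 5560 ((0.5630216598510742, 0.11387677490711212), 0.0922221839427948) ((562.8033447265625, 113.7848892211914), (180.78221130371094, 180.97792053222656), 166.5095977783203) 0.1071691797123736
dial 1314 ((0.5256884098052979, -0.07814791798591614), 0.04631003737449646) ((525.6767578125, -78.29190063476562), (89.33877563476562, 89.90220642089844), 51.27027893066406) 0.0744229470215996
bar 478 [0.56187936 0.11377058 0.15629083]
((562.7742919921875, 113.1120834350586), (18.401819229125977, 119.3724136352539), 4.06413459777832)
knob 146 [ 0.52520104 -0.07754571  0.1064354 ] ((525.988525390625, -78.28639221191406), (14.170303344726562, 46.73214340209961), 83.925537109375)
```

View pics/dial.png

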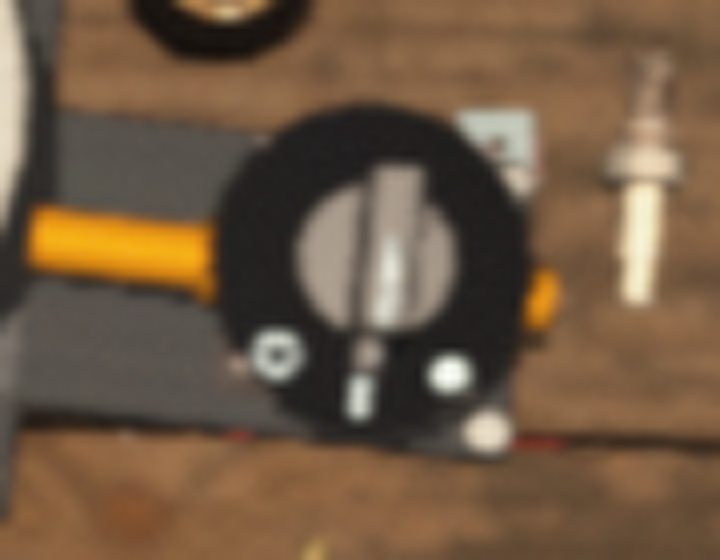

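The knob stands at the shut line, with its nose pointing at the line mark (360,390) in the crop. The ring is at (277,355). I'll work out the move to hover over the knob.

```bash
cat >> h.py <<'E'
def rel(x,y,z,ydeg):
    """shift/turn in tool axes to a down-pointing pose with tool y at world heading ydeg"""
    from plant import robot
    from scipy.spatial.transform import Rotation as Ro
    s=robot.state(); R=Ro.from_rotvec(s['tcp_rot']).as_matrix(); a=np.radians(ydeg)
    Y=np.array([np.cos(a),np.sin(a),0]); Zt=np.array([0,0,-1.]); T=np.stack([np.cross(Y,Zt),Y,Zt],1)
    print('d',(R.T@(np.array([x,y,z])-s['tcp_pos'])).round(4),'r',Ro.from_matrix(R.T@T).as_rotvec().round(4))
E
python3 - <<'E'
from h import *
rel(.526,-.078,.38,84.5)
p,X,ok=cloud("top0.npz")
Z=X[...,2]; m=ok&(Z>.145)&(Z<.175); m[:150]=0;m[200:]=0;m[:,:240]=0;m[:,350:]=0
q=X[m]; c=np.cov(q[:,:2].T); w,v=np.linalg.eigh(c); print(np.degrees(np.arctan2(v[1,1],v[0,1])),q.mean(0),(np.ptp(q@np.r_[v[:,1],0])))
E
```

```text
d [-0.5118 -0.5055  0.0245] r [-0.0018 -0.0005 -0.3258]
93.78731537325167 [0.56187936 0.11377058 0.15629083] 0.11934078201709003
```

{"fn": "send_rows", "kwargs": {
  "commands": [
    {"dx": -0.256,"dy": -0.253,"dz": 0.0,"rz": -0.16,"jaw": -1},
    {"dx": -0.256,"dy": -0.253,"dz": 0.0,"rz": -0.16,"jaw": -1},
    {"dx": -0.256,"dy": -0.253,"dz": 0.0,"rz": -0.16,"jaw": -1},
    {"dx": -0.256,"dy": -0.253,"dz": 0.0,"rz": -0.16,"jaw": -1},
    {"dx": -0.256,"dy": -0.253,"dz": 0.0,"rz": -0.16,"jaw": -1},
    {"dx": -0.512,"dy": -0.506,"dz": 0.0,"rz": -0.326,"jaw": -1},
    {"dx": -0.512,"dy": -0.506,"dz": 0.0,"rz": -0.326,"jaw": -1},
    {"dx": -0.512,"dy": -0.506,"dz": 0.0,"rz": -0.326,"jaw": -1},
    {"dx": -0.512,"dy": -0.506,"dz": 0.0,"rz": -0.326,"jaw": -1},
    {"dx": -0.512,"dy": -0.506,"dz": 0.0,"rz": -0.326,"jaw": -1}
  ]
}}

```text
invalid input
```

```bash
python3 -c "
from h import *; rel(.526,-.078,.38,84.5)"
```

```text
d [-0.5118 -0.5055  0.0245] r [-0.0018 -0.0005 -0.3258]
```

{"fn": "send_rows", "kwargs": {
  "commands": [
    {"rx": 0,"ry": 0,"rz": -0.33,"dx": -0.512,"dy": -0.506,"dz": 0,"jaw": -1},
    {"rx": 0,"ry": 0,"rz": -0.33,"dx": -0.512,"dy": -0.506,"dz": 0,"jaw": -1},
    {"rx": 0,"ry": 0,"rz": -0.33,"dx": -0.512,"dy": -0.506,"dz": 0,"jaw": -1},
    {"rx": 0,"ry": 0,"rz": -0.33,"dx": -0.512,"dy": -0.506,"dz": 0,"jaw": -1},
    {"rx": 0,"ry": 0,"rz": -0.33,"dx": -0.512,"dy": -0.506,"dz": 0,"jaw": -1},
    {"rx": 0,"ry": 0,"rz": -0.33,"dx": -0.512,"dy": -0.506,"dz": 0,"jaw": -1},
    {"rx": 0,"ry": 0,"rz": -0.33,"dx": -0.512,"dy": -0.506,"dz": 0,"jaw": -1},
    {"rx": 0,"ry": 0,"rz": -0.33,"dx": -0.512,"dy": -0.506,"dz": 0,"jaw": -1},
    {"rx": 0,"ry": 0,"rz": -0.33,"dx": -0.512,"dy": -0.506,"dz": 0,"jaw": -1},
    {"rx": 0,"ry": 0,"rz": -0.33,"dx": -0.512,"dy": -0.506,"dz": 0,"jaw": -1}
  ]
}}

```text
clock: 0.93
tcp_pos: [0.4166, 0.2025, 0.4045]
tcp_rot: [-0.144, -3.138, 0.0]
ft_force: [0.2, 0.2, -0.4]
opening: 0.999
gripper_force: 0.0
```

```bash
python3 -c "
from h import *; rel(.526,-.078,.38,84.5)"
```

```text
d [-0.1346 -0.2693  0.0245] r [-0.     -0.      0.0046]
```

{"fn": "send_rows", "kwargs": {
  "commands": [
    {"rx": 0,"ry": 0,"rz": 0.005,"dx": -0.135,"dy": -0.269,"dz": 0.025,"jaw": -0.5},
    {"rx": 0,"ry": 0,"rz": 0.005,"dx": -0.135,"dy": -0.269,"dz": 0.025,"jaw": -0.5},
    {"rx": 0,"ry": 0,"rz": 0.005,"dx": -0.135,"dy": -0.269,"dz": 0.025,"jaw": -0.5},
    {"rx": 0,"ry": 0,"rz": 0.005,"dx": -0.135,"dy": -0.269,"dz": 0.025,"jaw": -0.5},
    {"rx": 0,"ry": 0,"rz": 0.005,"dx": -0.135,"dy": -0.269,"dz": 0.025,"jaw": -0.5},
    {"rx": 0,"ry": 0,"rz": 0.005,"dx": -0.135,"dy": -0.269,"dz": 0.025,"jaw": -0.5},
    {"rx": 0,"ry": 0,"rz": 0.005,"dx": -0.135,"dy": -0.269,"dz": 0.025,"jaw": -0.5},
    {"rx": 0,"ry": 0,"rz": 0.005,"dx": -0.135,"dy": -0.269,"dz": 0.025,"jaw": -0.5},
    {"rx": 0,"ry": 0,"rz": 0.005,"dx": -0.135,"dy": -0.269,"dz": 0.025,"jaw": -0.5},
    {"rx": 0,"ry": 0,"rz": 0.005,"dx": -0.135,"dy": -0.269,"dz": 0.025,"jaw": -0.5}
  ]
}}

```text
clock: 1.77
tcp_pos: [0.5262, -0.0758, 0.3791]
tcp_rot: [-0.154, -3.136, -0.002]
ft_force: [0.1, 0.0, -0.9]
opening: 0.752
gripper_force: 0.0
```

```bash
python3 -c "
from h import *
from plant import robot
import cv2
k=robot.camera_params('wrist'); p,d=robot.camera('wrist'); cv2.imwrite('pics/w1.png',p[...,::-1]); np.savez('w1.npz',p=p,d=d,**k)
rel(.526,-.078,.276,84.5)
C=-k['R'].T@k['t']; print(C,k['R'][2],k['fx'])
# project knob tip expectation
for X in ([.526,-.078,.108],[.549,-.0805,.108],[.503,-.0757,.108]):
    c=k['R']@np.array(X)+k['t']; th=np.arctan2(np.hypot(c[0],c[1]),c[2]); a=np.arctan2(c[1],c[0]); print(k['cx']+k['fx']*th*np.cos(a),k['cy']+k['fy']*th*np.sin(a))
"
```

```text
d [-0.0003 -0.003   0.1034] r [ 0.0008 -0.001  -0.0006]
[ 0.45442276 -0.06880057  0.35896613] [ 0.25351896 -0.0244736  -0.96702077] 309.70691628693146
314.8679288618258 207.3613585046009
314.6620236345199 233.04221128664727
314.85592900826606 180.42149590898512
```

View pics/w1.png

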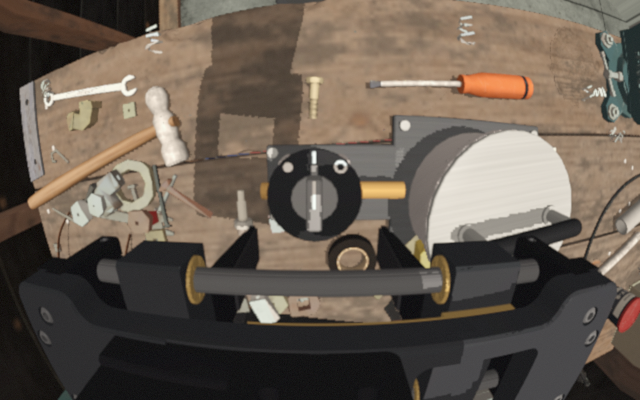

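The wrist view shows the knob bar along column ~316, from row 178 to 232, as predicted. It's centred between the open fingers, so I'll descend.

{"fn": "send_rows", "kwargs": {
  "commands": [
    {"rx": 0,"ry": 0,"rz": 0,"dx": 0,"dy": -0.002,"dz": 0.03,"jaw": -0.5},
    {"rx": 0,"ry": 0,"rz": 0,"dx": 0,"dy": -0.002,"dz": 0.06,"jaw": -0.5},
    {"rx": 0,"ry": 0,"rz": 0,"dx": 0,"dy": -0.002,"dz": 0.085,"jaw": -0.5},
    {"rx": 0,"ry": 0,"rz": 0,"dx": 0,"dy": -0.002,"dz": 0.103,"jaw": -0.5},
    {"rx": 0,"ry": 0,"rz": 0,"dx": 0,"dy": -0.002,"dz": 0.103,"jaw": -0.5},
    {"rx": 0,"ry": 0,"rz": 0,"dx": 0,"dy": -0.002,"dz": 0.103,"jaw": -0.5}
  ]
}}

```text
clock: 2.32
tcp_pos: [0.5256, -0.0761, 0.2762]
tcp_rot: [-0.148, -3.136, -0.001]
ft_force: [0.9, -0.6, 0.3]
opening: 0.749
gripper_force: 0.0
```

{"fn": "send_rows", "kwargs": {
  "commands": [
    {"rx": 0,"ry": 0,"rz": 0,"dx": 0,"dy": 0,"dz": 0,"jaw": 1},
    {"rx": 0,"ry": 0,"rz": 0,"dx": 0,"dy": 0,"dz": 0,"jaw": 1},
    {"rx": 0,"ry": 0,"rz": 0,"dx": 0,"dy": 0,"dz": 0,"jaw": 1},
    {"rx": 0,"ry": 0,"rz": 0,"dx": 0,"dy": 0,"dz": 0,"jaw": 1},
    {"rx": 0,"ry": 0,"rz": 0,"dx": 0,"dy": 0,"dz": 0,"jaw": 1},
    {"rx": 0,"ry": 0,"rz": 0,"dx": 0,"dy": 0,"dz": 0,"jaw": 1},
    {"rx": 0,"ry": 0,"rz": 0,"dx": 0,"dy": 0,"dz": 0,"jaw": 1},
    {"rx": 0,"ry": 0,"rz": 0,"dx": 0,"dy": 0,"dz": 0,"jaw": 1},
    {"rx": 0,"ry": 0,"rz": 0,"dx": 0,"dy": 0,"dz": 0,"jaw": 1},
    {"rx": 0,"ry": 0,"rz": 0,"dx": 0,"dy": 0,"dz": 0,"jaw": 1}
  ]
}}

```text
clock: 3.15
tcp_pos: [0.5261, -0.0783, 0.2767]
tcp_rot: [-0.151, -3.138, 0.004]
ft_force: [-0.9, -5.4, 0.5]
opening: 0.147
gripper_force: 30.0
```

{"fn": "send_rows", "kwargs": {
  "commands": [
    {"rx": 0,"ry": 0,"rz": 0.1,"dx": 0,"dy": 0,"dz": 0,"jaw": 1},
    {"rx": 0,"ry": 0,"rz": 0.2,"dx": 0,"dy": 0,"dz": 0,"jaw": 1},
    {"rx": 0,"ry": 0,"rz": 0.3,"dx": 0,"dy": 0,"dz": 0,"jaw": 1},
    {"rx": 0,"ry": 0,"rz": 0.4,"dx": 0,"dy": 0,"dz": 0,"jaw": 1},
    {"rx": 0,"ry": 0,"rz": 0.5,"dx": 0,"dy": 0,"dz": 0,"jaw": 1},
    {"rx": 0,"ry": 0,"rz": 0.6,"dx": 0,"dy": 0,"dz": 0,"jaw": 1},
    {"rx": 0,"ry": 0,"rz": 0.7,"dx": 0,"dy": 0,"dz": 0,"jaw": 1},
    {"rx": 0,"ry": 0,"rz": 0.71,"dx": 0,"dy": 0,"dz": 0,"jaw": 1},
    {"rx": 0,"ry": 0,"rz": 0.71,"dx": 0,"dy": 0,"dz": 0,"jaw": 1},
    {"rx": 0,"ry": 0,"rz": 0.71,"dx": 0,"dy": 0,"dz": 0,"jaw": 1}
  ]
}}

```text
clock: 3.98
tcp_pos: [0.5261, -0.0786, 0.2767]
tcp_rot: [1.233, 2.889, -0.004]
ft_force: [-0.8, -5.0, 0.7]
opening: 0.145
gripper_force: 30.0
```

{"fn": "send_rows", "kwargs": {
  "commands": [
    {"rx": 0,"ry": 0,"rz": 0,"dx": 0,"dy": 0,"dz": 0,"jaw": -0.5},
    {"rx": 0,"ry": 0,"rz": 0,"dx": 0,"dy": 0,"dz": 0,"jaw": -0.5},
    {"rx": 0,"ry": 0,"rz": 0,"dx": 0,"dy": 0,"dz": 0,"jaw": -0.5},
    {"rx": 0,"ry": 0,"rz": 0,"dx": 0,"dy": 0,"dz": 0,"jaw": -0.5},
    {"rx": 0,"ry": 0,"rz": 0,"dx": 0,"dy": 0,"dz": -0.03,"jaw": -0.5},
    {"rx": 0,"ry": 0,"rz": 0,"dx": 0,"dy": 0,"dz": -0.07,"jaw": -0.5},
    {"rx": 0,"ry": 0,"rz": 0,"dx": 0,"dy": 0,"dz": -0.105,"jaw": -0.5},
    {"rx": 0,"ry": 0,"rz": 0,"dx": 0,"dy": 0,"dz": -0.124,"jaw": -0.5},
    {"rx": 0,"ry": 0,"rz": 0,"dx": 0,"dy": 0,"dz": -0.124,"jaw": -0.5},
    {"rx": 0,"ry": 0,"rz": 0,"dx": 0,"dy": 0,"dz": -0.124,"jaw": -0.5}
  ]
}}

```text
clock: 4.82
tcp_pos: [0.5264, -0.0777, 0.4023]
tcp_rot: [1.232, 2.887, 0.001]
ft_force: [-0.0, 0.4, -1.2]
opening: 0.738
gripper_force: 0.0
```

```bash
python3 -c "
from h import *
from plant import robot
import cv2
k=robot.camera_params('wrist'); p,d=robot.camera('wrist'); cv2.imwrite('pics/w2.png',p[...,::-1]); np.savez('w2.npz',p=p,d=d,**k)
rel(.5628,.1136,.40,3.8)
rel(.5628,.1136,.325,3.8)
"
```

```text
d [0.1126 0.1589 0.0003] r [-2.000e-04 -3.000e-04  6.979e-01]
d [0.1126 0.1589 0.0753] r [-2.000e-04 -3.000e-04  6.979e-01]
```

View pics/w2.png

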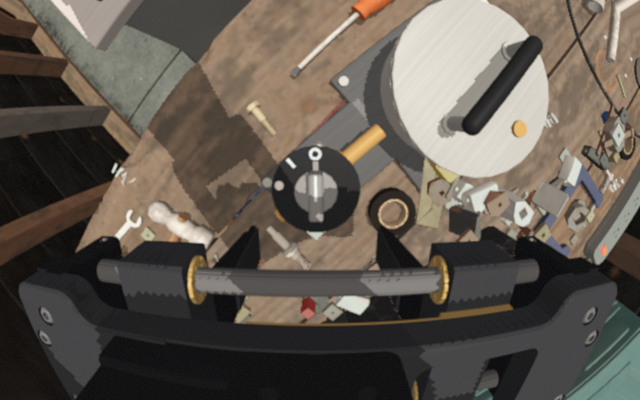

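The knob line now points at the ring mark (315,153), so the knob is at vent with the lid still shut. Next I'll check the clearance to the toolbox and move over the lid.

```bash
python3 -c "
from h import *
p,X,ok=cloud('top0.npz')
m=ok&(X[...,2]>.18)&(X[...,1]>-.1)&(X[...,1]<.25)&(X[...,0]>.4)&(X[...,0]<.9); print(X[m].min(0),X[m].max(0))
m&=(X[...,1]>.05);print(X[m].min(0) if m.any() else None)"
```

```text
[ 0.65913208 -0.09997107  0.18013797] [0.89841852 0.06469513 0.2978401 ]
[0.73006551 0.05001176 0.1815273 ]
```

{"fn": "send_rows", "kwargs": {
  "commands": [
    {"rx": 0,"ry": 0,"rz": 0.12,"dx": 0.019,"dy": 0.026,"dz": 0,"jaw": -0.5},
    {"rx": 0,"ry": 0,"rz": 0.24,"dx": 0.038,"dy": 0.053,"dz": 0,"jaw": -0.5},
    {"rx": 0,"ry": 0,"rz": 0.36,"dx": 0.057,"dy": 0.08,"dz": 0,"jaw": -0.5},
    {"rx": 0,"ry": 0,"rz": 0.48,"dx": 0.076,"dy": 0.107,"dz": 0,"jaw": -0.5},
    {"rx": 0,"ry": 0,"rz": 0.6,"dx": 0.095,"dy": 0.134,"dz": 0,"jaw": -0.5},
    {"rx": 0,"ry": 0,"rz": 0.698,"dx": 0.1125,"dy": 0.159,"dz": 0,"jaw": -0.5},
    {"rx": 0,"ry": 0,"rz": 0.698,"dx": 0.1125,"dy": 0.159,"dz": 0,"jaw": -0.5},
    {"rx": 0,"ry": 0,"rz": 0.698,"dx": 0.1125,"dy": 0.159,"dz": 0,"jaw": -0.5},
    {"rx": 0,"ry": 0,"rz": 0.698,"dx": 0.1125,"dy": 0.159,"dz": 0,"jaw": -0.5}
  ]
}}

```text
clock: 5.62
tcp_pos: [0.5628, 0.1132, 0.3987]
tcp_rot: [-2.144, -2.294, 0.005]
ft_force: [0.5, -0.5, -0.3]
opening: 0.749
gripper_force: 0.0
```

```bash
python3 -c "
from h import *
from plant import robot
import cv2
k=robot.camera_params('wrist'); p,d=robot.camera('wrist'); cv2.imwrite('pics/w3.png',p[...,::-1]); np.savez('w3.npz',p=p,d=d,**k)
for X in ([.5628,.1136,.159],[.5628-.052*.066,.1136+.052,.159],[.5628+.052*.066,.1136-.052,.159]):
    c=k['R']@np.array(X)+k['t']; th=np.arctan2(np.hypot(c[0],c[1]),c[2]); a=np.arctan2(c[1],c[0]); print(k['cx']+k['fx']*th*np.cos(a),k['cy']+k['fy']*th*np.sin(a))
rel(.5628,.1136,.3215,3.8)
"
```

```text
319.0070847268971 217.44385492569506
319.1985133096564 147.15477200112846
318.79775324125956 278.79364790521686
d [0.0009 0.0002 0.0777] r [-0.0026  0.0005 -0.0001]
```

View pics/w3.png

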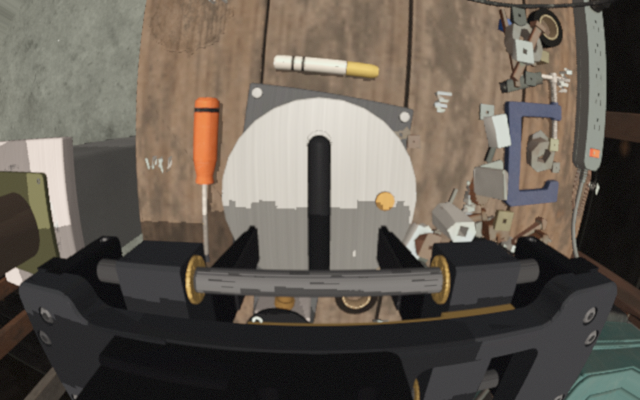

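The handle bar runs straight along column ~319 between the fingers and matches the prediction. Descend and grip.

{"fn": "send_rows", "kwargs": {
  "commands": [
    {"rx": 0,"ry": 0,"rz": 0,"dx": 0,"dy": 0,"dz": 0.03,"jaw": -0.5},
    {"rx": 0,"ry": 0,"rz": 0,"dx": 0,"dy": 0,"dz": 0.06,"jaw": -0.5},
    {"rx": 0,"ry": 0,"rz": 0,"dx": 0,"dy": 0,"dz": 0.078,"jaw": -0.5},
    {"rx": 0,"ry": 0,"rz": 0,"dx": 0,"dy": 0,"dz": 0.078,"jaw": -0.5},
    {"rx": 0,"ry": 0,"rz": 0,"dx": 0,"dy": 0,"dz": 0.078,"jaw": -0.5},
    {"rx": 0,"ry": 0,"rz": 0,"dx": 0,"dy": 0,"dz": 0.078,"jaw": -0.5}
  ]
}}

```text
clock: 6.17
tcp_pos: [0.5636, 0.1127, 0.3242]
tcp_rot: [2.147, 2.291, 0.002]
ft_force: [0.1, 0.5, 1.3]
opening: 0.75
gripper_force: 0.0
```

{"fn": "send_rows", "kwargs": {
  "commands": [
    {"rx": 0,"ry": 0,"rz": 0,"dx": 0,"dy": 0,"dz": 0,"jaw": 1},
    {"rx": 0,"ry": 0,"rz": 0,"dx": 0,"dy": 0,"dz": 0,"jaw": 1},
    {"rx": 0,"ry": 0,"rz": 0,"dx": 0,"dy": 0,"dz": 0,"jaw": 1},
    {"rx": 0,"ry": 0,"rz": 0,"dx": 0,"dy": 0,"dz": 0,"jaw": 1},
    {"rx": 0,"ry": 0,"rz": 0,"dx": 0,"dy": 0,"dz": 0,"jaw": 1},
    {"rx": 0,"ry": 0,"rz": 0,"dx": 0,"dy": 0,"dz": 0,"jaw": 1},
    {"rx": 0,"ry": 0,"rz": 0,"dx": 0,"dy": 0,"dz": 0,"jaw": 1},
    {"rx": 0,"ry": 0,"rz": 0,"dx": 0,"dy": 0,"dz": 0,"jaw": 1},
    {"rx": 0,"ry": 0,"rz": 0,"dx": 0,"dy": 0,"dz": 0,"jaw": 1},
    {"rx": 0,"ry": 0,"rz": 0,"dx": 0,"dy": 0,"dz": 0,"jaw": 1}
  ]
}}

```text
clock: 7.0
tcp_pos: [0.5632, 0.1135, 0.3227]
tcp_rot: [-2.147, -2.294, 0.0]
ft_force: [-0.3, -0.2, 0.9]
opening: 0.177
gripper_force: 30.0
```

Gripped, with the opening at 17 mm. Now a slow lift, about 1.5 mm per row.

{"fn": "send_rows", "kwargs": {
  "commands": [
    {"rx": 0,"ry": 0,"rz": 0,"dx": 0,"dy": 0,"dz": -0.001,"jaw": 1},
    {"rx": 0,"ry": 0,"rz": 0,"dx": 0,"dy": 0,"dz": -0.002,"jaw": 1},
    {"rx": 0,"ry": 0,"rz": 0,"dx": 0,"dy": 0,"dz": -0.003,"jaw": 1},
    {"rx": 0,"ry": 0,"rz": 0,"dx": 0,"dy": 0,"dz": -0.004,"jaw": 1},
    {"rx": 0,"ry": 0,"rz": 0,"dx": 0,"dy": 0,"dz": -0.005,"jaw": 1},
    {"rx": 0,"ry": 0,"rz": 0,"dx": 0,"dy": 0,"dz": -0.006,"jaw": 1},
    {"rx": 0,"ry": 0,"rz": 0,"dx": 0,"dy": 0,"dz": -0.007,"jaw": 1},
    {"rx": 0,"ry": 0,"rz": 0,"dx": 0,"dy": 0,"dz": -0.008,"jaw": 1},
    {"rx": 0,"ry": 0,"rz": 0,"dx": 0,"dy": 0,"dz": -0.009,"jaw": 1},
    {"rx": 0,"ry": 0,"rz": 0,"dx": 0,"dy": 0,"dz": -0.01,"jaw": 1}
  ]
}}

```text
clock: 7.83
tcp_pos: [0.5634, 0.1135, 0.334]
tcp_rot: [2.147, 2.293, 0.001]
ft_force: [-2.0, -0.4, -1.7]
opening: 0.183
gripper_force: 30.0
```

{"fn": "send_rows", "kwargs": {
  "commands": [
    {"rx": 0,"ry": 0,"rz": 0,"dx": 0,"dy": 0,"dz": -0.0015,"jaw": 1},
    {"rx": 0,"ry": 0,"rz": 0,"dx": 0,"dy": 0,"dz": -0.003,"jaw": 1},
    {"rx": 0,"ry": 0,"rz": 0,"dx": 0,"dy": 0,"dz": -0.0045,"jaw": 1},
    {"rx": 0,"ry": 0,"rz": 0,"dx": 0,"dy": 0,"dz": -0.006,"jaw": 1},
    {"rx": 0,"ry": 0,"rz": 0,"dx": 0,"dy": 0,"dz": -0.0075,"jaw": 1},
    {"rx": 0,"ry": 0,"rz": 0,"dx": 0,"dy": 0,"dz": -0.009,"jaw": 1},
    {"rx": 0,"ry": 0,"rz": 0,"dx": 0,"dy": 0,"dz": -0.0105,"jaw": 1},
    {"rx": 0,"ry": 0,"rz": 0,"dx": 0,"dy": 0,"dz": -0.012,"jaw": 1},
    {"rx": 0,"ry": 0,"rz": 0,"dx": 0,"dy": 0,"dz": -0.013,"jaw": 1},
    {"rx": 0,"ry": 0,"rz": 0,"dx": 0,"dy": 0,"dz": -0.014,"jaw": 1}
  ]
}}

```text
clock: 8.67
tcp_pos: [0.5632, 0.1134, 0.3469]
tcp_rot: [-2.147, -2.293, -0.0]
ft_force: [0.5, 0.2, -2.7]
opening: 0.179
gripper_force: 30.0
```

{"fn": "send_rows", "kwargs": {
  "commands": [
    {"rx": 0,"ry": 0,"rz": 0,"dx": 0,"dy": 0,"dz": -0.0015,"jaw": 1},
    {"rx": 0,"ry": 0,"rz": 0,"dx": 0,"dy": 0,"dz": -0.003,"jaw": 1},
    {"rx": 0,"ry": 0,"rz": 0,"dx": 0,"dy": 0,"dz": -0.0045,"jaw": 1},
    {"rx": 0,"ry": 0,"rz": 0,"dx": 0,"dy": 0,"dz": -0.006,"jaw": 1},
    {"rx": 0,"ry": 0,"rz": 0,"dx": 0,"dy": 0,"dz": -0.008,"jaw": 1},
    {"rx": 0,"ry": 0,"rz": 0,"dx": 0,"dy": 0,"dz": -0.01,"jaw": 1},
    {"rx": 0,"ry": 0,"rz": 0,"dx": 0,"dy": 0,"dz": -0.012,"jaw": 1},
    {"rx": 0,"ry": 0,"rz": 0,"dx": 0,"dy": 0,"dz": -0.012,"jaw": 1},
    {"rx": 0,"ry": 0,"rz": 0,"dx": 0,"dy": 0,"dz": -0.012,"jaw": 1},
    {"rx": 0,"ry": 0,"rz": 0,"dx": 0,"dy": 0,"dz": -0.012,"jaw": 1}
  ]
}}

```text
clock: 9.5
tcp_pos: [0.5631, 0.1134, 0.3587]
tcp_rot: [-2.147, -2.293, 0.0]
ft_force: [0.1, 0.3, -2.7]
opening: 0.181
gripper_force: 30.0
```

Run:
```python
from plant import robot
from h import *
import cv2
print(robot.state()['tcp_pos'])
k=robot.camera_params('wrist'); p,d=robot.camera('wrist')
n='scene'; q,e=robot.camera(n); np.savez('s4.npz',p=q,d=e,**robot.camera_params(n))
cv2.imwrite('pics/s4.png',np.hstack([p[60:360,120:520],cv2.resize(q[140:310,250:450],(400,300))])[...,::-1])
# lid plane from wrist depth: project fisheye
v,u=np.mgrid[:400,:640]; x=(u-k['cx'])/k['fx']; y=(v-k['cy'])/k['fy']; th=np.hypot(x,y)+1e-9
s=np.tan(np.minimum(th,1.4))/th; C=np.stack([x*s*d,y*s*d,d],-1); X=(C-k['t'])@k['R']
m=(d>0)&(abs(X[...,2]-.145)<.02)&(np.hypot(X[...,0]-.563,X[...,1]-.1136)<.095)&(p.min(-1)>110)
P=X[m]; A=np.c_[P[:,:2]-[.563,.1136],np.ones(len(P))]; f=np.linalg.lstsq(A,P[:,2],rcond=None)[0]; print(m.sum(),'lid top tilt',f[:2],'z',f[2])
```

```text
[0.56314469 0.11344531 0.35870367]
28616 lid top tilt [-4.64865176e-05 -7.27515593e-03] z 0.14346499401246338
```

View pics/s4.png

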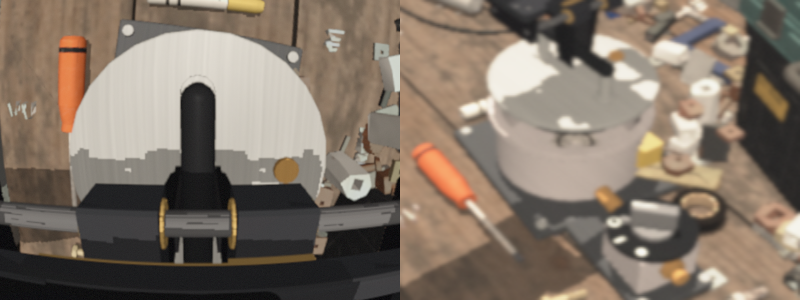

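The lid hangs level in the fingers. Its underside is at about 0.134 m, which leaves a gap of about 35 mm and clears the 24 mm plug. The knob is still on the ring, so I'll hand in.

```bash
python3 -c "
from plant import robot
print(robot.hand_in())"
```

```text
the job is handed in; nothing more can be done
None
```

The job is handed in: the knob is at the ring mark (vent), and the lid came free smoothly and is held level about 35 mm above the rim; no verdict came back from the hand-in.

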